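# Close the radio's battery lid and probe the red-ringed contact

## Robot

A 6-joint arm with a two-finger parallel gripper is mounted at the origin on the work surface. World frame = base frame: x ahead of the robot, y to its left, z up, the work surface at z = 0. Lengths are in mm, angles in rad, forces in N, time in s.
With the tool pointing down it reaches from about 350 to 875 mm from the base axis. Payload 4.2 kg.
Tool frame: the origin (TCP) lies at the very end of the fingers, on their centre line; the grasp point (between the pads) lies 19 mm behind it; z points along the fingers, y is the line along which they close (so a half turn about z gives the same grasp; the last joint's range is limited). The gripper opens to 85 mm and grips with 20 to 120 N. Pads are 22 mm wide; open, the fingers measure 114 mm over their backs; the gripper's body (76 mm by 85 mm) begins 54 mm behind the grasp point. The pads swing forward as they close: fully open they stand 13 mm farther back than shut.
Start: joints at [1.494, 0.385, 0.008, 0, -1.194, -0.259], TCP at [205.92, 590.081, 231.312] pointing down, gripper open.
Joint ranges: [-3.14, 3.14], [-1.21, 2.06], [-1.07, 1.41], [-3.16, 2.05], [-2.99, -0.16], [-3.1, 3.1]. Speed limits (rad/s): [2.79, 2.79, 3.14, 3.14, 3.14, 3.14].

## Interface

Orientations are given as a unit quaternion [x, y, z, w].
In Python, from bench import read_state, get_image, get_calibration, job_done gives the robot as it stands.
- The arm moves only by the shell command python3 -m creep 'ROWS'. ROWS is a JSON object of lists of equal length, an entry for each row: "translation": the shift along the world's x, y, z in cm, a list of three; "delta_rot": the turn, a rotation vector about the world's x, y, z in degrees, a list of three; "hand": the finger opening in cm, from 0 to 8.54. A call has 1 to 8 rows; each row is the pose to reach, as a shift and turn from the pose commanded when the call began; what a row does not reach only later rows make up. A row lasts 1/8 s, in which the tool goes at most 62.5 mm and 10.7 degrees, less where a joint would pass 70% of its speed; a pose out of reach is approached as far as the arm can. A call with a gripper value outside its range is refused whole. The fingers move at their own pace and stop on an object; the grip force is fixed at half the most. Time passes only in rows, so rows that repeat a pose let the fingers close. It gives the time, the measured TCP pose, the force, the opening and the grip force at its end, in the units of the state.
- read_state(): the state, without advancing time (a new reading comes with each control period).
- get_image(name): name is "side" or "top" or "wrist"; returns (picture, depth): 480x640x3 uint8, red, green, blue; 480x640 float32, mm along the optical axis (not along the pixel's ray), 0 where there is no reading.
- get_calibration(name): a dict with "intrinsics" (3x3 intrinsics, pixels), "xyz" and "attitude" of the camera in the world. Camera axes: x right, y down, z forward; pixel columns grow to the right and rows downward; lengths in mm; the calibration is good to about 2 mm. The wrist camera is an equidistant fisheye: a pixel r from the principal point sees the ray r / f radians off the axis. A picture is of the moment at which its call begins: read the wrist's pose just before it. get_calibration takes no time and is no camera call; for the wrist camera it gives the pose at the moment of the call.
- job_done(): hands the job in; it is judged then, once.
The state is a dict: "clock": time; "joints": joint angles; "joint_vel": joint speeds; "joint_efforts": joint torques, N m; "position": TCP position; "ee_rot": TCP orientation; "contact_force": force on the tool from outside, world axes, zero at the start; "wrist_torque": the same for the moment, N m; "gripper_width": finger opening in mm; "grasp_force": force on a finger pad.
Only numpy, scipy, OpenCV 4.12 (cv2) and the standard library are available. Lean on these libraries where they do the work, as an engineer would, in place of code of your own. Each camera call takes 0.05 s, during which the arm holds its last target. There are 200 camera calls.

## Task

First press the half-open orange battery lid of the radio shut until it snaps home. Then take the pen tester out of its stand and hold its metal tip on the middle of the brass contact in the red ring, with the tester square to the sloping panel, pressing lightly so that the sprung contact sinks about half of its travel and never hits its bottom. Finish while still holding the tester there in the gripper; leave the loose things lying around where they are.

Things in the scene. Friction and masses are not known exactly. Their poses are not given: they have to be found in the camera images.
- radio: Radio under repair, fixed; footprint 150 mm (its x) by 215 mm (its y). Origin: centre of the underside, on the table; x points away from the robot at yaw 0, z up. Its +y half is a level grey battery case, 62 mm high, y 0 to +105 mm, with the orange lid on top; its -y half carries the sloping black panel
- panel (a point): Centre of the black panel's face, 150 by 105 mm, at (0, -55, 64) mm in the radio's frame (axes as the radio's). The panel slopes 0.35 rad (20 degrees), rising towards the radio's +x: outward normal (-0.343, 0, 0.939) in the radio's frame. On it: the brass contact in a red ring 28 mm across and, 44 mm away towards -y, a flat steel dummy in a white ring, not used
- lid (a joint): Angle of the orange lid: 0 = fully shut, grows as it opens upward, at most 0.8 rad; starts between 0.45 and 0.75. The stiff hinge keeps it where it is left. Going down, its hook meets a sprung ball: resistance starts at 0.21 rad and peaks at about 0.17 rad (about 8 N down at lid_press). Let go above 0.09 rad it springs back to 0.21; below about 0.08 rad it snaps shut by itself and stays shut
- lid_press (a point): Black 22 mm dot on the lid's upper face, where to push, 75 mm from the hinge line; moves with the lid, point z out of its upper face. Lid: 104 mm from hinge to free edge, 96 mm along the hinge, 6 mm thick. With the lid shut the dot lies at (-13, 52.5, 69) mm in the radio's frame
- lid_hinge (a point): Middle of the lid's hinge line, at (62, 52.5, 63) mm in the radio's frame, parallel to the radio's y; the lid extends from here towards the radio's -x
- contact (a joint): How far the brass contact is pushed in, m: 0 = out, 0.012 = bottomed. Spring: 0.4 N at the start of travel, plus 0.4 N per mm (2.8 N at 6 mm, 5.2 N at the bottom)
- contact_top (a point): Centre of the flat top of the brass contact, a plunger 16 mm across that stands 14 mm proud of the panel when out; it moves with the plunger. Out, it lies at (-4.8, -33, 77.2) mm in the radio's frame. z axis: out of the panel, square to it; the plunger is pushed along -z
- tester: Round pen-shaped voltage tester, 142 mm long, about 50 g. Origin at the tip's end, z from tip to handle end. Steel tip 5 mm thick to 22 mm, black nose 14 mm thick to 48, flange 28 mm across to 53, yellow handle 18 mm thick to 142 mm (grasp it here, about 100 mm above the tip). Starts upright, tip down in the stand, flange resting on its top, tip 12 mm above the table; lift 50 mm to clear
- tester_tip (a point): End of the tester's steel tip (the tester's origin)
- stand: Wooden block, 70 by 70 by 60 mm high, fixed to the table, with an 18 mm hole in the middle of its top that holds the tester. Origin: centre of the underside
- spool: Bystander, loose: reel of solder, 54 mm across, 42 mm high, standing; origin at the underside's centre. It stands on one side of the radio and the tester's stand on the other, either way round
- spray: Bystander, loose: spray can, 52 mm across, 150 mm high; origin at the underside's centre
- tin: Bystander, loose: flat metal pencil tin, 60 by 170 by 22 mm; origin at the underside's centre
- driver: Bystander, loose: screwdriver with a red handle, lying; origin in its underside

How it is judged:
By the outcome, as a careful person would: the job done as asked, in the order asked, and still so for the second after the job is handed in, while the arm keeps its last pose, push and grip.
It also fails if it takes over 48 s, if anything falls off the work surface, if the arm or the gripper's body presses on something with over 40 N, if the wrist force passes 120 N, or if a joint passes its speed limit or range.

## Working session

There is one attempt and no reset: what is moved stays moved. The work goes in short steps, Python scripts to look and compute and a shell command to move; the robot and the scene stay as the last step left them, time stands still between calls to the robot, and variables do not carry over. Pictures are saved under pics/ and viewed, at most 10 in all, crops included, and the job is handed in when it is done.

```bash
mkdir -p pics
python3 - <<'E'
from bench import *
import cv2,numpy as np
print(read_state())
for n in("top","side"):
    p,d=get_image(n);cv2.imwrite(f"pics/{n}0.png",p[:,:,::-1]);np.savez(f"pics/{n}0.npz",p=p,d=d);print(n,get_calibration(n))
E
```

```text
{'clock': 0.0, 'joints': array([ 1.49360838e+00,  3.85587603e-01,  6.61554861e-03, -5.16518527e-04,
       -1.19396216e+00, -2.58583623e-01]), 'joint_vel': array([-0.00100625,  0.00039225,  0.00026074,  0.00084868, -0.00035218,
        0.00075016]), 'joint_efforts': array([ 6.64131244e-05, -3.92283404e+01,  1.88393658e+01,  4.18615535e+00,
       -4.76354515e-03,  4.66448554e-06]), 'position': array([205.73105456, 589.55656628, 230.19619966]), 'ee_rot': array([ 9.85923733e-01, -1.67192085e-01, -1.42231964e-04,  1.08629105e-03]), 'contact_force': array([0.29969813, 0.31070234, 0.43472829]), 'wrist_torque': array([ 0.04073864,  0.02750478, -0.01124626]), 'grasp_force': 0.0, 'gripper_width': 85.50915126141146}
top {'intrinsics': array([[462.22639878,   0.        , 322.63851854],
       [  0.        , 462.22639878, 236.59694948],
       [  0.        ,   0.        ,   1.        ]]), 'xyz': array([ 573.33619776,  -43.9031898 , 1031.88067583]), 'attitude': array([-0.70296094,  0.71058409, -0.00418331,  0.0299776 ])}
side {'intrinsics': array([[478.53317366,   0.        , 318.9591191 ],
       [  0.        , 478.53317366, 243.93408141],
       [  0.        ,   0.        ,   1.        ]]), 'xyz': array([332.32322601, 539.10478449, 755.24934525]), 'attitude': array([-0.20614166,  0.90415124, -0.36372612,  0.08786048])}
```

View pics/top0.png

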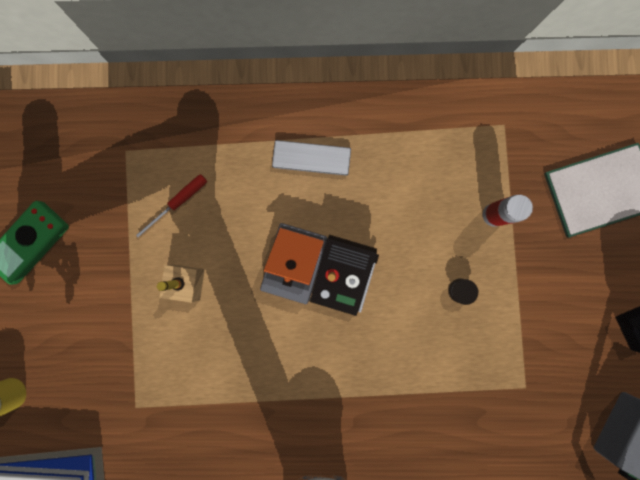

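View pics/side0.png

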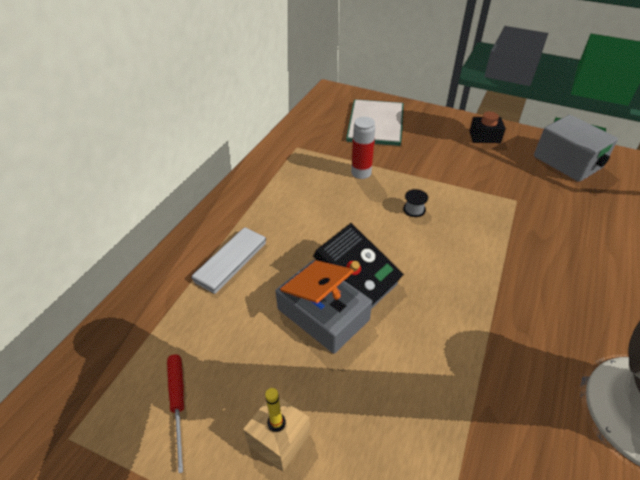

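Top view: orange lid with its dot at about (291,265), red ring (332,275), white ring (352,281), stand (180,285), spool (463,291) and can (515,209). The side view shows the same with the lid at (320,280) and the tester at (273,405).

```bash
cat > h.py <<'E'
import numpy as np,cv2
from scipy.spatial.transform import Rotation as R
from bench import *
def load(n):
    z=np.load(f"pics/{n}.npz");return z['p'],z['d']
def pts(cal,d,m):
    v,u=np.nonzero(m&(d>0));K=cal['intrinsics'];z=d[v,u]
    c=np.c_[(u-K[0,2])/K[0,0]*z,(v-K[1,2])/K[1,1]*z,z]
    return R.from_quat(cal['attitude']).apply(c)+cal['xyz']
def ray(cal,u,v):
    K=cal['intrinsics'];c=np.array([(u-K[0,2])/K[0,0],(v-K[1,2])/K[1,1],1.])
    return cal['xyz'],R.from_quat(cal['attitude']).apply(c)
def plane(P):
    for _ in range(4):
        c=P.mean(0);n=np.linalg.svd(P-c,full_matrices=False)[2][2];n*=np.sign(n[2]);e=abs((P-c)@n);P=P[e<=max(2.5*np.median(e),.5)]
    return c,n
def tri(a,b):
    (o1,d1),(o2,d2)=a,b;d1=d1/np.linalg.norm(d1);d2=d2/np.linalg.norm(d2)
    s=np.linalg.lstsq(np.c_[d1,-d2],o2-o1,rcond=None)[0];p,q=o1+s[0]*d1,o2+s[1]*d2
    return (p+q)/2,np.linalg.norm(p-q)
def box(m,b):
    o=np.zeros_like(m);o[b[1]:b[3],b[0]:b[2]]=m[b[1]:b[3],b[0]:b[2]];return o
E
python3 - <<'E'
from h import *
np.set_printoptions(precision=1,suppress=True)
reg={'top':dict(lid=(255,220,330,305),red=(322,264,342,284),white=(344,272,362,292),dot=(280,255,300,273),blk=(310,235,380,315),stand=(155,262,206,308),tester=(155,270,190,298)),
'side':dict(lid=(275,255,365,305),red=(345,258,365,278),white=(358,246,378,266),dot=(316,276,332,288),blk=(310,222,405,308),stand=(240,400,312,470),tester=(262,385,286,420))}
C={}
for n in('top','side'):
    p,d=load(n+'0');cal=get_calibration(n);h=cv2.cvtColor(p,cv2.COLOR_RGB2HSV).astype(int);H,S,V=h[...,0],h[...,1],h[...,2];r=reg[n]
    m=dict(lid=(H<13)&(S>180)&(V>120),red=((H<5)|(H>172))&(S>140)&(V>90),white=(S<50)&(V>140),dot=(V<45),blk=(V<60),tester=(H>20)&(H<34)&(S>150)&(V>70),stand=(H>10)&(H<25)&(S>60)&(S<170)&(V>140))
    for k in m:
        mm=box(m[k],r[k])
        v,u=np.nonzero(mm);P=pts(cal,d,mm)
        if len(P)<5: print(n,k,'few');continue
        # bounding-box centre
        uv=((u.min()+u.max())/2,(v.min()+v.max())/2) if k in('red','white') else (u.mean(),v.mean())
        C[n,k]=ray(cal,*uv)
        print(n,k,len(u),np.array(uv),(u.min(),u.max(),v.min(),v.max()),'med',np.median(P,0),'z',P[:,2].min(),P[:,2].max())
        if k in('lid','blk','stand'): print('   plane',*plane(P))
for k in('red','white','dot'):
    if ('top',k) in C and ('side',k) in C: print(k,tri(C['top',k],C['side',k]))
E
```

```text
top lid 2008 [293.7 256. ] (np.int64(264), np.int64(328), np.int64(229), np.int64(283)) med [581.8  48.8  91.9] z 60.50874620708646 117.62728876799338
   plane [582.   49.4  91.9] [ 0.4 -0.1  0.9]
top red 58 [331.5 275.5] (np.int64(325), np.int64(338), np.int64(270), np.int64(281)) med [542.1 -33.8  66.1] z 57.57092120207267 70.32361337655641
top white 131 [352. 281.] (np.int64(346), np.int64(358), np.int64(275), np.int64(287)) med [527.1 -69.   65.8] z 57.498030796993476 72.40969657047447
top dot 55 [290.5 264.2] (np.int64(287), np.int64(294), np.int64(261), np.int64(268)) med [563.9  55.8 102.6] z 97.90861063966713 108.25734560129081
top blk 3015 [342.5 271.5] (np.int64(310), np.int64(377), np.int64(235), np.int64(314)) med [554.2 -48.8  69.3] z -2.0785067366407475 93.7384070062003
   plane [541.2 -49.8  66.4] [-0.3  0.1  0.9]
top tester 148 [167.5 284.8] (np.int64(157), np.int64(178), np.int64(280), np.int64(289)) med [526.  293.8 134. ] z 73.76398152033232 158.07582967291034
top stand 1120 [176.3 286.4] (np.int64(155), np.int64(205), np.int64(262), np.int64(307)) med [510.5 309.6
[... 797 characters left out ...]
02), np.int64(224), np.int64(307)) med [533.2 -41.8  61.7] z 7.04046631800702 108.1264154359094
   plane [533.5 -48.5  62. ] [-0.3  0.1  0.9]
side tester 367 [273.  403.7] (np.int64(265), np.int64(281), np.int64(387), np.int64(419)) med [523.6 301.9 132.5] z -0.45677125915335637 156.4748814715689
side stand 2911 [283.2 439.9] (np.int64(240), np.int64(311), np.int64(400), np.int64(469)) med [503.9 311.2  56.8] z -4.266632717549214 125.26751810709925
   plane [510.7 310.1  34.2] [-0.6  0.7  0.4]
red (array([539.7, -26.3,  68.4]), np.float64(1.5732843336071736))
white (array([528. , -68.7,  67.4]), np.float64(1.7015714936395367))
dot (array([564.1,  55.1, 104.9]), np.float64(1.115099118050758))
```

```bash
python3 -m creep '{"translation":[[3,-4.5,1],[6,-9,2],[9,-13.5,2],[12,-18,2],[15,-22.5,2],[18,-27,2],[20,-30,2],[20,-30,2]],"delta_rot":[[0,0,0],[0,0,0],[0,0,0],[0,0,0],[0,0,0],[0,0,0],[0,0,0],[0,0,0]],"hand":[0,0,0,0,0,0,0,0]}'
python3 - <<'E'
from h import *
import json
np.set_printoptions(precision=4,suppress=True)
s=read_state();cal=get_calibration("wrist");p,d=get_image("wrist");cv2.imwrite("pics/w1.png",p[:,:,::-1]);np.savez("pics/w1.npz",p=p,d=d)
print(s['position'],s['ee_rot'],cal)
Rt=R.from_quat(s['ee_rot']);print('cam in tool',Rt.inv().apply(cal['xyz']-s['position']),(Rt.inv()*R.from_quat(cal['attitude'])).as_matrix())
E
```

```text
clock: 1.1
position: [406.6, 288.0, 251.0]
ee_rot: [0.986, -0.169, -0.0, 0.0]
contact_force: [-0.1, -0.1, -0.2]
gripper_width: -0.0
grasp_force: 0.0
[406.5855 288.034  251.017 ] [ 0.9856 -0.169  -0.0003  0.0004] {'intrinsics': array([[371.6483,   0.    , 317.4569],
       [  0.    , 371.6483, 240.1579],
       [  0.    ,   0.    ,   1.    ]]), 'xyz': array([480.7103, 261.0709, 394.0777]), 'attitude': array([-0.5701,  0.8069,  0.1263, -0.0892])}
cam in tool [  78.8127    0.8435 -143.0934] [[-0.0009 -0.9523 -0.305 ]
 [ 1.     -0.0006 -0.0011]
 [ 0.0008 -0.305   0.9523]]
```

View pics/w1.png

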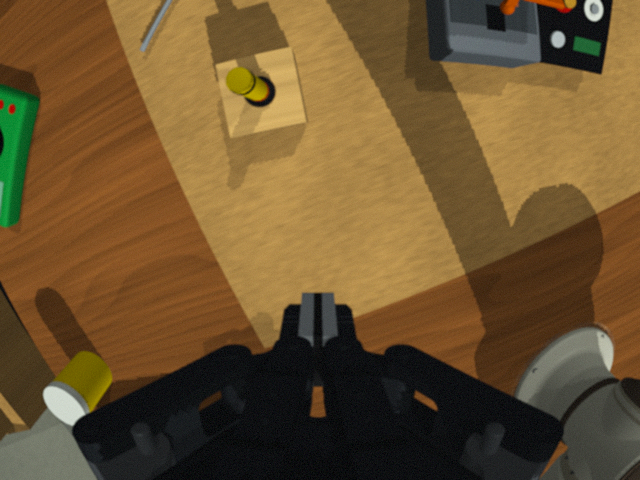

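The wrist view shows the tester's handle end at about (240,80), its flange at (260,92), and the stand's top around (262,92); the closed fingers end at (318,295).

```bash
cat >> h.py <<'E'
def wray(cal,u,v):
    K=cal['intrinsics'];x,y=(u-K[0,2])/K[0,0],(v-K[1,2])/K[1,1];t=np.hypot(x,y);k=np.sin(t)/t
    return np.array(cal['xyz']),R.from_quat(cal['attitude']).apply([x*k,y*k,np.cos(t)])
def onz(r,z): return r[0]+r[1]*(z-r[0][2])/r[1][2]
E
python3 - <<'E'
from h import *
np.set_printoptions(precision=1,suppress=True)
p,d=load('w1');cal=get_calibration('wrist')
h=cv2.cvtColor(p,cv2.COLOR_RGB2HSV).astype(int);H,S,V=h[...,0],h[...,1],h[...,2]
y=box((H>22)&(H<34)&(S>190)&(V>70),(215,55,290,110));v,u=np.nonzero(y);print('yellow',u.min(),u.max(),v.min(),v.max(),len(u))
dd=d[y];top=y&(d<dd.min()+9);v,u=np.nonzero(top);print('end',u.mean(),v.mean(),len(u),onz(wray(cal,u.mean(),v.mean()),154))
bl=box((V<45),(235,65,285,110));v,u=np.nonzero(bl);print('flange',u.min(),u.max(),v.min(),v.max(),onz(wray(cal,(u.min()+u.max())/2,(v.min()+v.max())/2),63))
for c in((217,63),(291,49),(306,122),(230,137)): print('stand corner',onz(wray(cal,*c),60))
for n,b in(('top',(155,275,195,296)),('side',(262,385,286,432))):
    p,d=load(n+'0');c=get_calibration(n);h=cv2.cvtColor(p,cv2.COLOR_RGB2HSV).astype(int)
    m=box((h[...,2]<45),b);P=pts(c,d,m);v,u=np.nonzero(m);print(n,'flange',u.min(),u.max(),v.min(),v.max(),onz(ray(c,(u.min()+u.max())/2,(v.min()+v.max())/2),63))
E
```

```text
yellow 226 266 67 100 904
end 258.0 82.66666666666667 3 [519.6 288.6 154. ]
flange 247 273 77 105 [526.6 299.5  63. ]
stand corner [567.  327.5  60. ]
stand corner [553.6 261.2  60. ]
stand corner [486.2 271.   60. ]
stand corner [498. 340.  60.]
top flange 176 182 278 288 [525.7 296.   63. ]
side flange 268 284 403 430 [531.  290.8  63. ]
```

```bash
python3 -m creep '{"translation":[[4,-5.5,0],[8,-11,0],[12,-17,-1],[15.7,-23.2,-2],[15.7,-23.2,-4],[15.7,-23.2,-6],[15.7,-23.2,-8],[15.7,-23.2,-8]],"delta_rot":[[0,0,0],[0,0,0],[0,0,0],[0,0,0],[0,0,0],[0,0,0],[0,0,0],[0,0,0]],"hand":[0,0,0,0,0,0,0,0]}'
python3 - <<'E'
from h import *
s=read_state();p,d=get_image("wrist");cv2.imwrite("pics/w2.png",p[:,:,::-1]);np.savez("pics/w2.npz",p=p,d=d)
print(s['position'],s['contact_force'])
E
```

```text
clock: 2.15
position: [561.8, 58.7, 169.4]
ee_rot: [0.986, -0.167, -0.002, 0.001]
contact_force: [0.4, 0.2, -0.5]
gripper_width: 0.3
grasp_force: 0.0
[561.81783459  58.66334726 169.40137391] [ 0.37397302  0.18572262 -0.45695107]
```

View pics/w2.png

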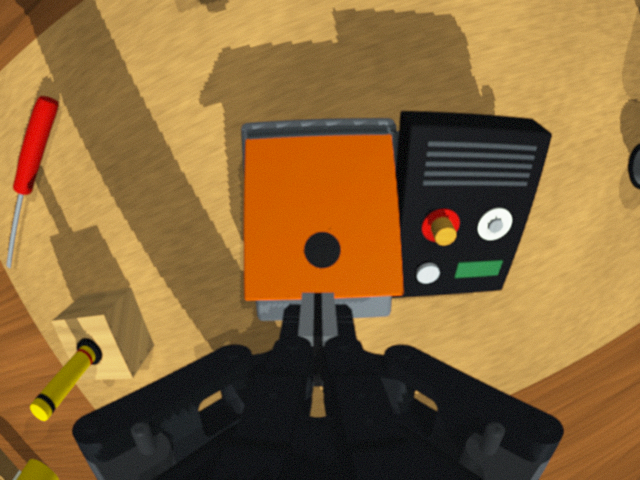

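Now the dot is at (322,250), the red ring at (441,226) with the brass cap at (445,235), the white ring at (495,224), and the tester's handle end at (41,408).

Run:
```python
from h import *
np.set_printoptions(precision=1,suppress=True)
p,d=load('w2');cal=get_calibration('wrist')
h=cv2.cvtColor(p,cv2.COLOR_RGB2HSV).astype(int);H,S,V=h[...,0],h[...,1],h[...,2]
def cen(m,b,z,n,bb=True):
    m=box(m,b);v,u=np.nonzero(m);c=((u.min()+u.max()+0)/2,(v.min()+v.max())/2) if bb else (u.mean(),v.mean())
    print(n,len(u),np.array(c),(u.min(),u.max(),v.min(),v.max()),'d',np.median(d[m]),'->',onz(wray(cal,*c),z));return c
cen(V<45,(300,228,345,272),104.5,'dot')
cen(((H<5)|(H>172))&(S>150)&(V>80),(415,200,465,250),64,'red')
cen((S<60)&(V>140),(470,200,520,245),64,'white')
cen((H>12)&(H<28)&(S>120)&(V>150),(425,215,465,250),77.2,'brass',False)
cen((H>22)&(H<34)&(S>190)&(V>140),(25,395,55,425),154,'end')
cen(V<40,(78,335,104,372),63,'flange')
for k,b in(('lid',(250,140,395,295)),('panel',(420,130,530,190))):
    m=box((H<13)&(S>180) if k=='lid' else V<60,b)
    v,u=np.nonzero(m);K=cal['intrinsics']
    x,y=(u-K[0,2])/K[0,0],(v-K[1,2])/K[1,1];t=np.hypot(x,y);z=d[v,u]
    P=np.c_[x/t*np.tan(t)*z,y/t*np.tan(t)*z,z];P=R.from_quat(cal['attitude']).apply(P[z>0])+cal['xyz'];c,n=plane(P);print(k,c,n.round(3),np.arctan2(n[1],n[0]),np.arccos(n[2]))
```

```text
dot 889 [321.5 249.5] (np.int64(305), np.int64(338), np.int64(233), np.int64(266)) d 221.49098 -> [567.2  54.  104.5]
red 518 [440.  224.5] (np.int64(421), np.int64(459), np.int64(208), np.int64(241)) d 252.46631 -> [543.3 -29.   64. ]
white 822 [494.  223.5] (np.int64(477), np.int64(511), np.int64(208), np.int64(239)) d 253.82846 -> [529.9 -71.3  64. ]
brass 306 [445.3 235.7] (np.int64(435), np.int64(455), np.int64(227), np.int64(245)) d 245.5484 -> [539.1 -27.6  77.2]
end 269 [ 42. 409.] (np.int64(30), np.int64(54), np.int64(398), np.int64(420)) d 208.70111 -> [529.7 293.6 154. ]
flange 188 [ 89. 351.] (np.int64(78), np.int64(100), np.int64(339), np.int64(363)) d 290.96167 -> [527.9 300.9  63. ]
lid [579.4  47.   97.3] [ 0.4 -0.1  0.9] -0.32401196914952635 0.47048637086977474
panel [587.3 -59.   84.4] [-0.3  0.1  0.9] 2.8491492757390757 0.3511483609255035
```

```bash
Z='[0,0,0]'; python3 -m creep '{"translation":[[0.2,-0.3,-2],[0.2,-0.3,-4],[0.2,-0.3,-5.5],[0.2,-0.3,-6.5],[0,-0.25,-7.2],[-0.2,-0.2,-7.8],[-0.4,-0.15,-8.3],[-0.5,-0.1,-8.6]],"delta_rot":[[0,0,0],[0,0,0],[0,0,0],[0,0,0],[0,0,0],[0,0,0],[0,0,0],[0,0,0]],"hand":[0,0,0,0,0,0,0,0]}'; python3 -m creep '{"translation":[[-0.1,0.05,-0.3],[-0.2,0.1,-0.6],[-0.25,0.1,-0.8],[-0.3,0.1,-1.0],[-0.3,0.1,-1.2],[-0.3,0.1,-1.2]],"delta_rot":[[0,0,0],[0,0,0],[0,0,0],[0,0,0],[0,0,0],[0,0,0]],"hand":[0,0,0,0,0,0]}'
```

```text
clock: 3.2
position: [558.1, 57.1, 85.4]
ee_rot: [0.986, -0.167, 0.0, -0.0]
contact_force: [0.4, -0.4, 4.5]
gripper_width: -0.3
grasp_force: 1.8
clock: 3.95
position: [554.1, 58.0, 72.5]
ee_rot: [0.986, -0.167, -0.001, 0.0]
contact_force: [-0.4, 0.6, -0.5]
gripper_width: -0.2
grasp_force: 0.0
```

```bash
python3 -m creep '{"translation":[[0,0,-0.2],[0,0,-0.4],[0,0,-0.5],[0,0,-0.5]],"delta_rot":[[0,0,0],[0,0,0],[0,0,0],[0,0,0]],"hand":[0,0,0,0]}'; python3 -m creep '{"translation":[[0,0,3],[0,0,7],[-1,3,11],[-2,8,14],[-2,12,16],[-2,12,16]],"delta_rot":[[0,0,0],[0,0,0],[0,0,0],[0,0,0],[0,0,0],[0,0,0]],"hand":[0,0,0,0,0,0]}'
python3 - <<'E'
from h import *
np.set_printoptions(precision=2,suppress=True)
s=read_state();cal=get_calibration('wrist');p,d=get_image("wrist");cv2.imwrite("pics/w3.png",p[:,:,::-1]);np.savez("pics/w3.npz",p=p,d=d)
print(s['position'],cal['xyz'],cal['attitude'])
E
```

```text
clock: 4.45
position: [554.8, 58.1, 68.8]
ee_rot: [0.986, -0.167, -0.0, 0.0]
contact_force: [-2.0, 0.3, 5.1]
gripper_width: -0.0
grasp_force: 2.2
clock: 5.2
position: [535.7, 180.8, 229.9]
ee_rot: [0.986, -0.165, 0.002, -0.002]
contact_force: [0.1, -0.7, -1.3]
gripper_width: 0.1
grasp_force: 0.0
[535.68 180.82 229.95] [609.36 153.96 373.29] [-0.57  0.8   0.13 -0.09]
```

View pics/w3.png

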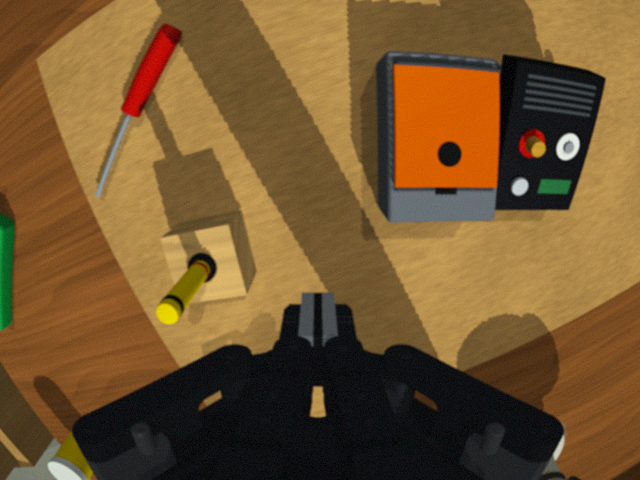

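The lid lies flat on the case (dot at (450,154)); the tester's handle end is at (168,312), flange (203,266), red ring (532,143), white ring (568,146).

Run:
```python
from h import *
np.set_printoptions(precision=1,suppress=True)
p,d=load('w3');cal=get_calibration('wrist')
h=cv2.cvtColor(p,cv2.COLOR_RGB2HSV).astype(int);H,S,V=h[...,0],h[...,1],h[...,2]
def cen(m,b,z,n,bb=True):
    m=box(m,b);v,u=np.nonzero(m);c=((u.min()+u.max()+0)/2,(v.min()+v.max())/2) if bb else (u.mean(),v.mean())
    print(n,len(u),np.array(c),(u.min(),u.max(),v.min(),v.max()),'->',onz(wray(cal,*c),z))
cen(V<45,(430,135,470,172),69,'dot')
cen(((H<5)|(H>172))&(S>150)&(V>80),(510,120,550,165),64,'red')
cen((S<60)&(V>140),(550,128,585,165),64,'white')
cen((H>12)&(H<28)&(S>120)&(V>150),(515,130,550,165),77.2,'brass',False)
cen((H>22)&(H<34)&(S>190)&(V>190),(150,295,182,326),154,'end')
cen(V<40,(185,250,218,285),63,'flange')
K=cal['intrinsics']
def fit(k,m):
    v,u=np.nonzero(m)
    x,y=(u-K[0,2])/K[0,0],(v-K[1,2])/K[1,1];t=np.hypot(x,y);z=d[v,u]
    P=np.c_[x/t*np.tan(t)*z,y/t*np.tan(t)*z,z];P=R.from_quat(cal['attitude']).apply(P[z>0])+cal['xyz'];c,n=plane(P);print(k,c,n.round(3),np.arctan2(n[1],n[0]),np.arccos(n[2]))
fit('lid',box((H<13)&(S>180),(395,68,497,185)))
fit('panel',box(V<60,(515,70,600,115)))
# lid edges yaw
m=box((H<13)&(S>180)&(V>100),(380,50,510,200)).astype(np.uint8)
c=max(cv2.findContours(m,0,1)[0],key=cv2.contourArea)[:,0]
P=np.array([onz(wray(cal,*q),68)[:2] for q in c],np.float32);r=cv2.minAreaRect(P);print('lid rect',r,np.array(r[2]-90)*np.pi/180)
```

```text
dot 375 [449. 154.] (np.int64(439), np.int64(459), np.int64(143), np.int64(165)) -> [553.3  55.1  69. ]
red 288 [532. 143.] (np.int64(519), np.int64(545), np.int64(129), np.int64(157)) -> [540.  -31.3  64. ]
white 451 [567.5 146. ] (np.int64(556), np.int64(579), np.int64(133), np.int64(159)) -> [527.1 -73.   64. ]
brass 162 [538.  148.9] (np.int64(532), np.int64(544), np.int64(141), np.int64(156)) -> [536.2 -28.7  77.2]
end 343 [166.5 313.5] (np.int64(156), np.int64(177), np.int64(304), np.int64(323)) -> [526.9 294.8 154. ]
flange 203 [201.5 266.5] (np.int64(189), np.int64(214), np.int64(254), np.int64(279)) -> [526.9 295.2  63. ]
lid [571.   48.7  68. ] [ 0. -0.  1.] -1.2136400518527815 0.0026779086642814832
panel [582.3 -61.3  80.9] [-0.3  0.1  0.9] 2.8362352985177623 0.34280581402198074
lid rect ((584.835205078125, 79.1047592163086), (31.67603302001953, 103.3211669921875), 73.13951873779297) -0.29427091149632206
```

```bash
python3 -m creep '{"translation":[[-0.2,4,0],[-0.5,8,0],[-0.8,11.6,-1],[-0.8,11.6,-2],[-0.8,11.6,-2],[-0.8,11.6,-2]],"delta_rot":[[0,0,0],[0,0,0],[0,0,2],[0,0,2],[0,0,2],[0,0,2]],"hand":[4,8.5,8.5,8.5,8.5,8.5]}'
python3 - <<'E'
from h import *
np.set_printoptions(precision=2,suppress=True)
s=read_state();cal=get_calibration('wrist');p,d=get_image("wrist");cv2.imwrite("pics/w4.png",p[:,:,::-1]);np.savez("pics/w4.npz",p=p,d=d)
print(s['position'],s['gripper_width'])
for z in(154,110,65):
    for q in ((318,380),(318,330),(318,300)): print(z,q,onz(wray(cal,*q),z))
E
```

```text
clock: 6.0
position: [527.2, 292.7, 208.3]
ee_rot: [0.989, -0.151, -0.0, 0.0]
contact_force: [0.0, -0.4, 0.2]
gripper_width: 84.7
grasp_force: 0.0
[527.21 292.74 208.3 ] 84.69821867029016
154 (318, 380) [447.81 316.56 154.  ]
154 (318, 330) [486.17 304.58 154.  ]
154 (318, 300) [506.19 298.32 154.  ]
110 (318, 380) [413.4  327.27 110.  ]
110 (318, 330) [460.31 312.61 110.  ]
110 (318, 300) [484.79 304.96 110.  ]
65 (318, 380) [378.21 338.22  65.  ]
65 (318, 330) [433.86 320.83  65.  ]
65 (318, 300) [462.91 311.76  65.  ]
```

View pics/w4.png

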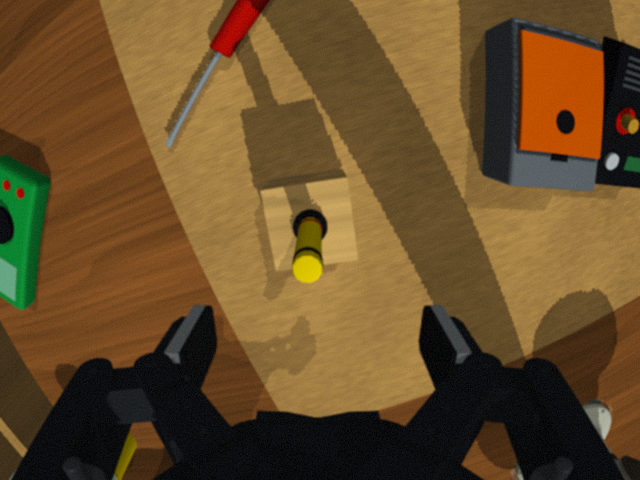

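The tester lies nearly mid-way between the open fingers: handle end at (307,269), flange at (311,223).

Run:
```python
from h import *
np.set_printoptions(precision=1,suppress=True)
p,d=load('w4');cal=get_calibration('wrist');s=read_state()
h=cv2.cvtColor(p,cv2.COLOR_RGB2HSV).astype(int);H,S,V=h[...,0],h[...,1],h[...,2]
for n,m,b,z in(('end',(H>22)&(H<34)&(S>190)&(V>200),(288,252,328,288),154),('flange',V<40,(285,205,335,245),63)):
    m=box(m,b);v,u=np.nonzero(m);print(n,u.min(),u.max(),v.min(),v.max())
    c=((u.min()+u.max())/2,(v.min()+v.max())/2);P=onz(wray(cal,*c),z);print(P,'in tool',R.from_quat(s['ee_rot']).inv().apply(P-s['position']))
print(s['position'],cal['xyz'])
```

```text
end 294 321 257 282
[526.7 298.5 154. ] in tool [-2.3 -5.1 54.7]
flange 293 325 210 236
[530.  298.7  63. ] in tool [  0.8  -6.3 145.7]
[527.3 293.  208.7] [602.2 268.6 351.8]
```

```bash
python3 -m creep '{"translation":[[0.1,0.55,-3],[0.1,0.55,-6],[0.1,0.55,-9],[0.1,0.55,-11.5],[0.1,0.55,-11.5],[0.1,0.55,-11.5]],"delta_rot":[[0,0,0],[0,0,0],[0,0,0],[0,0,0],[0,0,0],[0,0,0]],"hand":[8.5,8.5,8.5,8.5,4,3]}'
python3 - <<'E'
from h import *
np.set_printoptions(precision=1,suppress=True)
p,d=get_image('wrist');cal=get_calibration('wrist');s=read_state();cv2.imwrite("pics/w5.png",p[:,:,::-1])
print(s['position'],s['contact_force'],s['gripper_width'])
E
```

```text
clock: 6.8
position: [528.9, 299.8, 94.8]
ee_rot: [0.989, -0.15, 0.001, -0.001]
contact_force: [-0.4, 0.5, -0.3]
gripper_width: 51.0
grasp_force: 0.0
[528.9 300.   95.1] [0.3 0.5 0.7] 43.57315600802896
```

View pics/w5.png

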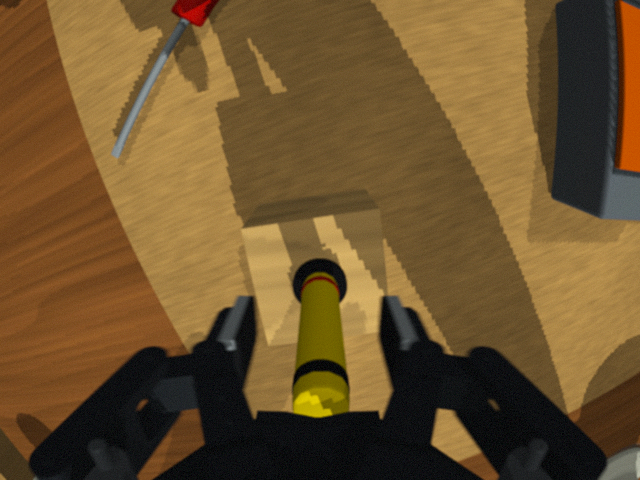

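The handle stands centred between the fingers (x≈320). Closing, then lifting.

```bash
python3 -m creep '{"translation":[[0,0,0],[0,0,0],[0,0,0],[0,0,0],[0,0,0]],"delta_rot":[[0,0,0],[0,0,0],[0,0,0],[0,0,0],[0,0,0]],"hand":[1,1,0.5,0.5,0.5]}'; python3 -m creep '{"translation":[[0,0,1],[0,0,3],[0,0,5],[0,0,8],[0,0,10],[0,0,12],[0,0,12]],"delta_rot":[[0,0,0],[0,0,0],[0,0,0],[0,0,0],[0,0,0],[0,0,0],[0,0,0]],"hand":[0.5,0.5,0.5,0.5,0.5,0.5,0.5]}'
```

```text
clock: 7.48
position: [528.4, 300.0, 94.5]
ee_rot: [0.989, -0.15, 0.001, -0.001]
contact_force: [-0.4, -0.5, 4.6]
gripper_width: 16.6
grasp_force: 58.5
clock: 8.35
position: [528.5, 300.1, 215.0]
ee_rot: [0.989, -0.15, 0.001, -0.001]
contact_force: [-1.0, 0.1, -0.5]
gripper_width: 16.3
grasp_force: 58.5
```

```bash
python3 -m creep '{"translation":[[-0.3,-4,0],[-0.7,-9,0],[-1.1,-14,0],[-1.6,-19,0],[-2,-24,0],[-2.5,-29,0],[-2.8,-31.7,-1],[-2.8,-31.7,-3.2]],"delta_rot":[[0,0,0],[-0.9,-2.9,0],[-2.4,-7.7,0],[-3.9,-12.5,0],[-5.4,-17.3,0],[-5.93,-19.15,0],[-5.93,-19.15,0],[-5.93,-19.15,0]],"hand":[0.5,0.5,0.5,0.5,0.5,0.5,0.5,0.5]}';python3 -m creep '{"translation":[[0,0,0],[0,0,0]],"delta_rot":[[0,0,0],[0,0,0]],"hand":[0.5,0.5]}'
python3 - <<'E'
from h import *
np.set_printoptions(precision=3,suppress=True)
p,d=get_image('wrist');cal=get_calibration('wrist');s=read_state();cv2.imwrite("pics/w6.png",p[:,:,::-1]);np.savez("pics/w6.npz",p=p,d=d)
for n in('side','top'):
    q,e=get_image(n);np.savez(f"pics/{n}6.npz",p=q,d=e);cv2.imwrite(f"pics/{n}6.png",cv2.resize(q[180:340,250:450],(800,640),interpolation=cv2.INTER_CUBIC)[:600,:,::-1])
print(s['position'],'toolz',R.from_quat(s['ee_rot']).apply([0,0,1]),s['contact_force'])
E
```

```text
clock: 9.35
position: [499.1, -19.0, 180.9]
ee_rot: [0.973, -0.149, 0.172, 0.026]
contact_force: [0.1, 0.7, -0.2]
gripper_width: 16.3
grasp_force: 58.6
clock: 9.6
position: [500.2, -17.1, 181.5]
ee_rot: [0.974, -0.147, 0.172, 0.026]
contact_force: [-0.4, 0.5, 0.7]
gripper_width: 16.6
grasp_force: 58.6
[500.436 -16.921 181.841] toolz [ 0.328 -0.101 -0.939] [ 0.4   -0.493 -0.185]
```

View pics/w6.png

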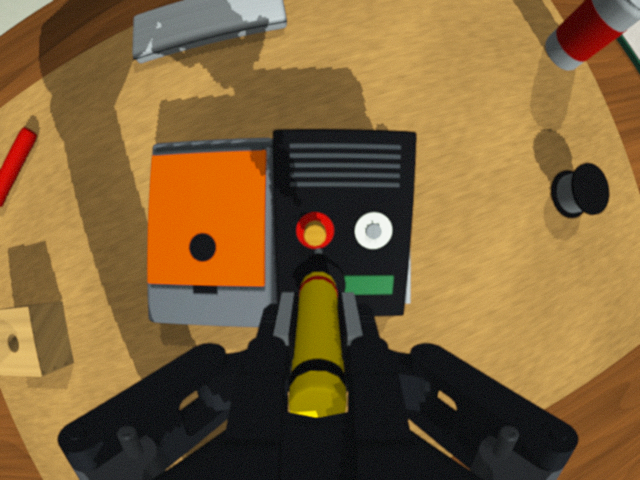

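View pics/side6.png

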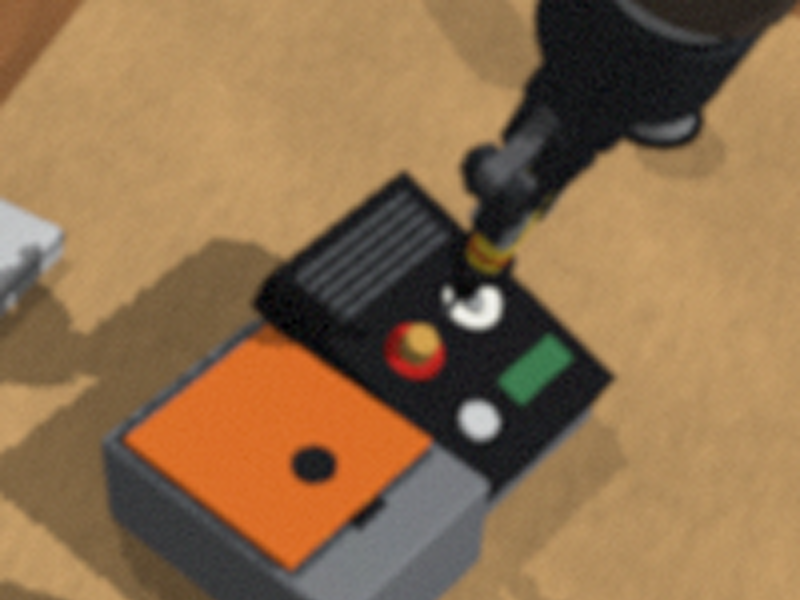

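Wrist: tip at about (318,250) just below the brass cap (315,233), white ring (374,231); red and white level, so the yaw fits. Side crop: the tip hovers at about (447,297), cap at (422,342).

Run:
```python
from h import *
np.set_printoptions(precision=2,suppress=True)
p,d=load('w6');cal=get_calibration('wrist');s=read_state();Rt=R.from_quat(s['ee_rot'])
h=cv2.cvtColor(p,cv2.COLOR_RGB2HSV).astype(int);H,S,V=h[...,0],h[...,1],h[...,2]
o=Rt.inv().apply(cal['xyz']-s['position'])
def tl(c,z):
    r=Rt.inv().apply(wray(cal,*c)[1]);return o+r*(z-o[2])/r[2]
def proj(P):
    c=R.from_quat(cal['attitude']).inv().apply(Rt.apply(P)+s['position']-cal['xyz']);t=np.arctan2(np.hypot(*c[:2]),c[2]);K=cal['intrinsics']
    return c[:2]/np.hypot(*c[:2])*t*K[0,0]+K[:2,2]
for z in(82.5,70,60.5,30): print('axis z',z,proj([0,0,z]))
def cen(n,m,b,z,bb=True):
    m=box(m,b);v,u=np.nonzero(m);c=((u.min()+u.max())/2,(v.min()+v.max())/2) if bb else (u.mean(),v.mean());print(n,len(u),c,(u.min(),u.max(),v.min(),v.max()),'tool',tl(c,z),np.median(d[m]))
cen('red',((H<5)|(H>172))&(S>150)&(V>80),(292,205,340,254),82.5+44)
cen('white',(S<60)&(V>140),(350,205,400,256),82.5+44)
cen('brass',(H>12)&(H<28)&(S>120)&(V>150),(295,215,335,250),82.5+30,False)
cen('flange',V<40,(290,250,345,280),34)
cen('dot',V<45,(185,230,220,265),125)
cv2.imwrite("pics/w6c.png",cv2.resize(p[200:300,250:383],(798,600),interpolation=cv2.INTER_CUBIC)[:,:,::-1])
```

```text
axis z 82.5 [316.39 250.18]
axis z 70 [316.32 256.95]
axis z 60.5 [316.27 262.58]
axis z 30 [316.06 284.2 ]
red 627 (np.float64(315.0), np.float64(230.0)) (np.int64(296), np.int64(334), np.int64(212), np.int64(248)) tool [  0.71  -1.19 126.5 ] 276.21298
white 1091 (np.float64(373.0), np.float64(230.0)) (np.int64(355), np.int64(391), np.int64(212), np.int64(248)) tool [  0.72  42.87 126.5 ] 276.18863
brass 366 (np.float64(314.55464480874315), np.float64(234.95628415300547)) (np.int64(304), np.int64(325), np.int64(225), np.int64(245)) tool [  1.07  -1.41 112.5 ] 265.26056
flange 1396 (np.float64(317.0), np.float64(264.5)) (np.int64(290), np.int64(344), np.int64(250), np.int64(279)) tool [ 9.23  0.49 34.  ] 189.32312
dot 483 (np.float64(202.5), np.float64(247.0)) (np.int64(191), np.int64(214), np.int64(235), np.int64(259)) tool [-12.41 -89.76 125.  ] 272.65967
```

View pics/w6c.png

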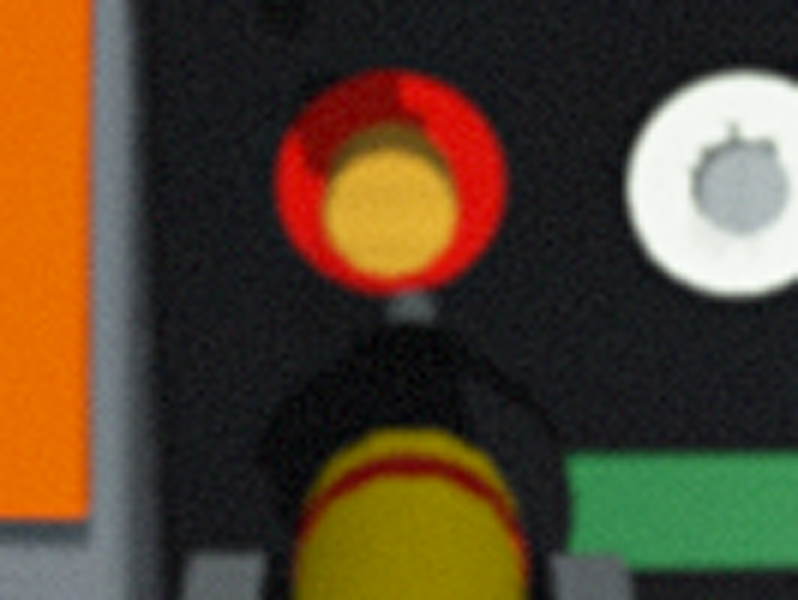

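Tip's centre is at x≈318.5 against the cap's 315.2 (cap centre (315,235)), about 2 mm off sideways; correcting while descending most of the gap.

```bash
python3 -m creep '{"translation":[[0.2,0,-0.5],[0.5,0,-1.1],[0.72,0.01,-1.66],[0.72,0.01,-1.66],[0.72,0.01,-1.66]],"delta_rot":[[0,0,0],[0,0,0],[0,0,0],[0,0,0],[0,0,0]],"hand":[0.5,0.5,0.5,0.5,0.5]}'
python3 - <<'E'
from h import *
np.set_printoptions(precision=3,suppress=True)
p,d=get_image('wrist');s=read_state();np.savez("pics/w7.npz",p=p,d=d)
q,e=get_image('top');t,e=get_image('side')
r=lambda a,w:cv2.resize(a,w,interpolation=cv2.INTER_CUBIC)
cv2.imwrite("pics/w7c.png",np.hstack([r(p[200:300,268:368],(400,400)),r(t[220:300,320:400],(400,400))])[:,:,::-1])
print(s['position'],'toolz',R.from_quat(s['ee_rot']).apply([0,0,1]),s['contact_force'])
E
```

```text
clock: 10.38
position: [507.2, -17.4, 164.6]
ee_rot: [0.974, -0.148, 0.172, 0.026]
contact_force: [0.1, 0.7, 0.8]
gripper_width: 16.5
grasp_force: 58.6
[507.211 -17.323 164.794] toolz [ 0.328 -0.101 -0.939] [ 0.382  0.074 -0.68 ]
```

View pics/w7c.png

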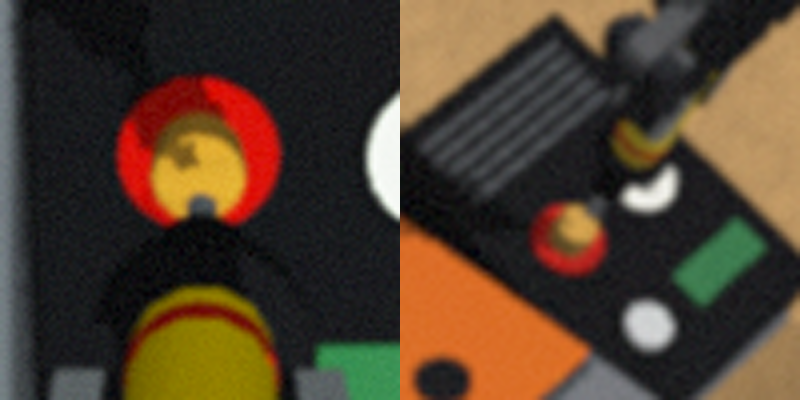

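The cap's centre is at wrist (317.5,244.5), the tip at (318.7, end rim 248.8); in the side view, tip end at (359.6,260.6) and cap centre at (356,264.4).

Run:
```python
from h import *
np.set_printoptions(precision=2,suppress=True)
cal=get_calibration('wrist');sc=get_calibration('side');s=read_state();Rt=R.from_quat(s['ee_rot']);T=lambda P:Rt.inv().apply(P-s['position'])
o=T(cal['xyz'])
def tl(c,z):
    r=Rt.inv().apply(wray(cal,*c)[1]);return o+r*(z-o[2])/r[2]
for z in(80,82.5,85): print('tip rim',z,tl((318.7,248.8),z))
for z in(88,92,95,98): print('cap',z,tl((317.5,244.5),z))
for n,w,q in(('tip rim',(318.7,248.8),(359.6,260.6)),('cap',(317.5,244.5),(356,264.4))):
    P,g=tri(wray(cal,*w),ray(sc,*q));print(n,'tri',P,'tool',T(P),'gap',g)
p,d=load('w7');h=cv2.cvtColor(p,cv2.COLOR_RGB2HSV).astype(int);H,S,V=h[...,0],h[...,1],h[...,2]
m=box((H>12)&(H<28)&(S>120)&(V>170),(300,225,335,256));v,u=np.nonzero(m);e=cv2.minEnclosingCircle(np.c_[u,v].astype(np.float32));print(e,np.median(d[m]),'depth-> for tool z',[( z,((tl(e[0],z)-o)@np.array([-.305,-.001,.9523])).round(1)) for z in(88,92,96)])
```

```text
tip rim 80 [ 1.8   1.48 80.  ]
tip rim 82.5 [ 0.93  1.49 82.5 ]
tip rim 85 [ 0.07  1.5  85.  ]
cap 88 [ 2.01  0.72 88.  ]
cap 92 [ 0.68  0.72 92.  ]
cap 95 [-0.32  0.71 95.  ]
cap 98 [-1.32  0.71 98.  ]
tip rim tri [532.46 -28.01  90.15] tool [-0.05  2.83 79.61] gap 4.617282904317107
cap tri [537.19 -27.67  77.27] tool [-0.32  1.11 93.23] gap 1.3768272532787258
((317.1440734863281, 243.66949462890625), 11.459442138671875) 248.18753 depth-> for tool z [(88, np.float64(243.0)), (92, np.float64(247.2)), (96, np.float64(251.4))]
```

That was one picture more than I'm allowed, so I'll go on from numbers only: close the gap to about 2 mm, with sideways correction, and take a force baseline.

```bash
cat > f.py <<'E'
from h import *
np.set_printoptions(precision=2,suppress=True)
F=[];X=[]
for i in range(12): p,d=get_image('wrist');s=read_state();F.append(s['contact_force']);X.append(s['position'])
F=np.array(F);Rt=R.from_quat(s['ee_rot']);x=np.mean(X,0);z=Rt.apply([0,0,1])
print('t',s['clock'],'pos',x,'F',F.mean(0),'Ftool',Rt.inv().apply(F.mean(0)),'sd',F.std(0)/12**.5,'along -n',x@np.array([.3276,-.1014,-.939]))
cal=get_calibration('wrist');h=cv2.cvtColor(p,cv2.COLOR_RGB2HSV).astype(int);H,S,V=h[...,0],h[...,1],h[...,2]
m=box((H>12)&(H<28)&(S>120)&(V>100),(298,220,338,262));v,u=np.nonzero(m);c,r=cv2.minEnclosingCircle(np.c_[u,v].astype(np.float32));print('cap',c,r)
mr=box(((H<5)|(H>172))&(S>150)&(V>80),(290,200,345,262));v,u=np.nonzero(mr);print('red',u.min(),u.max(),v.min(),v.max())
for y in range(226,262,2): print(y,''.join('R' if mr[y,x] else 'b' if m[y,x] else 't' if S[y,x]<90 and V[y,x]>55 else '.' for x in range(298,340)))
E
python3 f.py|head -1; python3 -m creep '{"translation":[[0.2,-0.02,-0.3],[0.43,-0.05,-0.8],[0.43,-0.05,-0.8],[0.43,-0.05,-0.8]],"delta_rot":[[0,0,0],[0,0,0],[0,0,0],[0,0,0]],"hand":[0.5,0.5,0.5,0.5]}'; python3 f.py
```

```text
t 11.125 pos [507.14 -17.29 164.81] F [-0.19 -0.03 -0.53] Ftool [-0.34  0.08  0.44] sd [0.12 0.16 0.11] along -n 13.13359091082583
clock: 11.62
position: [511.4, -17.9, 156.5]
ee_rot: [0.974, -0.148, 0.172, 0.026]
contact_force: [-0.6, 0.5, -0.6]
gripper_width: 16.5
grasp_force: 58.6
t 12.225 pos [511.45 -17.79 156.79] F [ 0.13 -0.17 -0.36] Ftool [0.04 0.12 0.4 ] sd [0.14 0.16 0.13] along -n 22.13103518031809
cap (318.5, 246.8333282470703) 13.302149772644043
red 297 340 224 260
226 ............RRRRRRRRRRRRRRRRRRRR..........
228 ........RRRRRRRRRRRRRRRRRRRRRRRRRRR.......
230 ......RRRRRRRRRRRRRRRRRRRRRRRRRRRRRRR.....
232 ....RRRRRRRRRRRRRRRRRRRRRRRRRRRRRRRRRRR...
234 ..RRRRRRRRRRRR...bbbbbbb...RRRRRRRRRRRRR..
236 .RRRRRRRRRRR..bbbbbbbbbbbbbb.RRRRRRRRRRRR.
238 RRRRRRRRRR..b.bbbbbbbbbbbbbbb..RRRRRRRRRRR
240 RRRRRRRRRR...bbbbbbbbbbbbbbbbbb.RRRRRRRRRR
242 RRRRRRRRR...bbbbbbbbbbbbbbbbbbb.RRRRRRRRRR
244 RRRRRRRRR.bbbbbbbbbbbbbbbbbbbbbb.RRRRRRRRR
246 RRRRRRRRRbbbbbbbbbbbbbbbbbbbbbbbb.RRRRRRRR
248 RRRRRRRR.bbbbbbbbb...bbbbbbbbbbbb.RRRRRRRR
250 RRRRRRRR.bbbbbbbbttttttbbbbbbbbbb..RRRRRRR
252 .RRRRRRR.bbbbbbbb.ttttt.bbbbbbbbb.RRRRRRR.
254 ..RRRRRRR.bbbbbb........bbbbbbbb.RRRRRRR..
256 ....RRRRR..bb...............bbb..RRRRR....
258 ......RRRRR....................RRRRRR.....
260 ...............................RRR........
```

```bash
python3 -m creep '{"translation":[[0.08,-0.07,0.03],[0.14,-0.09,-0.15],[0.21,-0.11,-0.34],[0.28,-0.13,-0.53],[0.28,-0.13,-0.53]],"delta_rot":[[0,0,0],[0,0,0],[0,0,0],[0,0,0],[0,0,0]],"hand":[0.5,0.5,0.5,0.5,0.5]}'; python3 f.py
```

```text
clock: 12.85
position: [514.4, -19.1, 151.5]
ee_rot: [0.974, -0.148, 0.172, 0.026]
contact_force: [-0.1, 0.3, 0.8]
gripper_width: 16.3
grasp_force: 58.6
t 13.45 pos [514.36 -19.04 151.56] F [-0.31  0.31  1.48] Ftool [ 0.14 -0.2  -1.52] sd [0.12 0.12 0.12] along -n 28.11905756202829
cap (318.0204162597656, 250.38775634765625) 12.551527976989746
red 296 340 228 261
226 ..........................................
228 ...............RRRRRRRRRRR................
230 ...........RRRRRRRRRRRRRRRRRRRR...........
232 ........RRRRRRRRRRRRRRRRRRRRRRRRRR........
234 .....RRRRRRRRRRRRRRRRRRRRRRRRRRRRRRRR.....
236 ...RRRRRRRRRRRRRRRRRRRRRRRRRRRRRRRRRRR....
238 .RRRRRRRRRRRRRR...bbbb....RRRRRRRRRRRRRR..
240 RRRRRRRRRRRR..bbbbbbbbbbbbb..RRRRRRRRRRRR.
242 RRRRRRRRRR..bbbbbbbbbbbbbbbbb.RRRRRRRRRRR.
244 RRRRRRRRR..bbbbbbbbbbbbbbbbbbb..RRRRRRRRRR
246 RRRRRRRR.bbbbbbbbbbbbbbbbbbbbbb.RRRRRRRRRR
248 RRRRRRRR.bbbbbbbbbb..bbbbbbbbbbb.RRRRRRRRR
250 RRRRRRRRbbbbbbbbb.tttttbbbbbbbbbb.RRRRRRRR
252 RRRRRRRRbbbbbbbbb.ttttt.bbbbbbbbb.RRRRRRRR
254 RRRRRRR.bbbbbbbb........bbbbbbbbb.RRRRRRRR
256 RRRRRRRR.bbbb...............bbbb.RRRRRRRR.
258 .RRRRRRRR.....................b.RRRRRRRR..
260 ..RRRRRRR......................RRRRRRRR...
```

```bash
python3 -m creep '{"translation":[[0.03,-0.01,-0.1],[0.07,-0.02,-0.2],[0.07,-0.02,-0.2],[0.07,-0.02,-0.2]],"delta_rot":[[0,0,0],[0,0,0],[0,0,0],[0,0,0]],"hand":[0.5,0.5,0.5,0.5]}'; python3 f.py
python3 - <<'E'
from h import *
s=read_state();print('toolz',R.from_quat(s['ee_rot']).apply([0,0,1]))
p,d=load('w7');F=[]
for i in range(25): get_image('side');F.append(R.from_quat(s['ee_rot']).inv().apply(read_state()['contact_force']))
print(np.mean(F,0),np.std(F,0)/5)
q,d=get_image('side');c=get_calibration('side');h=cv2.cvtColor(q,cv2.COLOR_RGB2HSV).astype(int)
m=box((h[...,0]<13)&(h[...,1]>180)&(h[...,2]>100),(275,255,365,330));P=pts(c,d,m);print('lid plane',plane(P))
E
```

```text
clock: 13.95
position: [515.0, -19.3, 149.5]
ee_rot: [0.974, -0.148, 0.172, 0.026]
contact_force: [0.1, 1.4, 2.1]
gripper_width: 16.5
grasp_force: 58.6
t 14.55 pos [514.99 -19.27 149.48] F [-0.51  0.52  1.97] Ftool [ 0.07 -0.35 -2.07] sd [0.14 0.14 0.06] along -n 30.308434395155484
cap (318.10870361328125, 250.8913116455078) 12.29102611541748
red 296 340 229 261
226 ..........................................
228 ..........................................
230 ............RRRRRRRRRRRRRRRRRR............
232 .........RRRRRRRRRRRRRRRRRRRRRRRR.........
234 ......RRRRRRRRRRRRRRRRRRRRRRRRRRRRRR......
236 ....RRRRRRRRRRRRRRRRRRRRRRRRRRRRRRRRRR....
238 ..RRRRRRRRRRRRRR........RRRRRRRRRRRRRRR...
240 .RRRRRRRRRRRR..bbbbbbbbbb..RRRRRRRRRRRRR..
242 RRRRRRRRRR..bbbbbbbbbbbbbbbb..RRRRRRRRRRR.
244 RRRRRRRRR.bbbbbbbbbbbbbbbbbbbb..RRRRRRRRRR
246 RRRRRRRR.bbbbbbbbbbbbbbbbbbbbbb.RRRRRRRRRR
248 RRRRRRRR.bbbbbbbbbb..bbbbbbbbbbb.RRRRRRRRR
250 RRRRRRRR.bbbbbbbbtttttt.bbbbbbbb.RRRRRRRRR
252 RRRRRRR.bbbbbbbbb.ttttt.bbbbbbbbb.RRRRRRRR
254 RRRRRRR..bbbbbbb.........bbbbbbbb.RRRRRRRR
256 RRRRRRRR.bbbb...............bbbb.RRRRRRRR.
258 RRRRRRRRR.......................RRRRRRRRR.
260 .RRRRRRRR......................RRRRRRRRR..
toolz [ 0.32762653 -0.10127899 -0.93936331]
[ 0.4979987  -0.83953205 -2.25828141] [0.0846943  0.09436867 0.1014634 ]
lid plane (array([576.12636246,  51.24489765,  68.40765745]), array([-4.34864108e-03,  7.20230750e-04,  9.99990285e-01]))
```

Force puts the travel at about 5.5–6 mm, the tip is centred on the cap, and the lid is flat and shut. Handing in.

```bash
python3 -c "
from bench import *
print(job_done())"
```

```text
the job is handed in; nothing more can be done
None
```

The job is handed in: the lid is snapped shut, and the gripper holds the tester's tip on the middle of the brass contact, square to the panel and pressed in by an estimated 5.5–6 mm of 12; I viewed 11 pictures, one over the limit of 10.

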